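Refit the stop fence on the upholsterer's cutting board

ROBOT

A 6-joint arm with a two-finger parallel gripper is mounted at the origin on the work surface. World frame = base frame: x ahead of the robot, y to its left, z up, the work surface at z = 0. Lengths are in m, angles in degrees, forces in N, time in s.
With the tool pointing down it reaches from about 0.35 to 0.875 m from the base axis. Payload 4.2 kg.
Tool frame: the origin (TCP) lies midway between the tips of the shut fingers; the grasp point (between the pads) lies 19 mm behind it; z points along the fingers, y is the line along which they close (so a half turn about z gives the same grasp; the last joint's range is limited). The gripper opens to 87 mm and grips with 3 to 60 N. Pads are 19 mm wide; open, the fingers measure 117 mm over their backs; the gripper's body (75 mm by 190 mm) begins 51 mm behind the grasp point.
Start: joints at [-53.423, 22.042, 0.453, 0, -68.411, -14.817], TCP at [0.232, -0.58, 0.198] pointing down, gripper open.
Joint ranges: [-179.83, 179.83], [-69.29, 118.12], [-61.27, 80.66], [-181.25, 117.63], [-171.15, -9.14], [-177.46, 177.46]. Speed limits (degrees/s): [159.86, 159.86, 180, 180, 180, 180].

INTERFACE

Orientations are given as a 3x3 rotation matrix whose columns are the frame's x, y, z axes.
In Python, from station import r, cams gives the robot as it stands.
- The arm moves only by the tool play_rows, never from a script. Its argument "commands" is text: rows parted by semicolons, each of 6 numbers parted by spaces: the shift along the world's x, y, z normalised to -1 to 1, where 1 is 30 mm, then the turn, a rotation vector about the world's x, y, z normalised to -1 to 1, where 1 is 0.15 rad. A call has 1 to 20 rows; each row shifts and turns the commanded pose from where the row before left it; what a row does not reach is not made up. A row lasts 1/10 s, in which the tool goes at most 50 mm and 8.59 degrees, less where a joint would pass 70% of its speed; a pose out of reach is approached as far as the arm can. A call with a number of a shift or a turn outside -1 to 1 is refused whole. A call with a gripper value outside its range is refused whole. "grip" is the finger opening in mm, from 0 to 87, set as the call begins (left out, the last holds). The fingers move at their own pace and stop on an object; the grip force is fixed at half the most. Time passes only in rows, so rows that do not move let the fingers close. It gives the time, the measured TCP pose, the force, the opening and the grip force at its end, in the units of the state.
- r.sense(): the state, without advancing time (a new reading comes with each control period).
- cams.capture(name): name is "scene" or "top" or "wrist"; returns (picture, depth): 420x560x3 uint8, blue, green, red; 420x560 float32, m along the optical axis (not along the pixel's ray), 0 where there is no reading.
- cams.camera_info(name): a dict with "mtx" (3x3 intrinsics, pixels), "R" (3x3) and "t" (3): a world point X has camera coordinates R X + t. Camera axes: x right, y down, z forward; pixel columns grow to the right and rows downward; lengths in m; the calibration is good to about 2 mm. The wrist camera is an equidistant fisheye: a pixel r from the principal point sees the ray r / f radians off the axis. A picture is of the moment at which its call begins: read the wrist's pose just before it. camera_info takes no time and is no camera call; for the wrist camera it gives the pose at the moment of the call.
- r.finish_job(): hands the job in; it is judged then, once.
The state is a dict: "time_s": time; "joints": joint angles; "joint_velocities": joint speeds; "effort": joint torques, N m; "tcp_pos": TCP position; "ee_rot": TCP orientation; "wrist_force": force on the tool from outside, world axes, zero at the start; "moment": the same for the moment, N m; "gripper_width": opening from 0.0 (shut) to 1.0 (fully open); "gripper_force": force on a finger pad.
Only numpy, scipy, OpenCV 4.12 (cv2) and the standard library are available. Lean on these libraries where they do the work, as an engineer would, in place of code of your own. Each camera call takes 0.05 s, during which the arm holds its last target. There are 200 camera calls.

TASK

Refit the stop fence on the cutting board: lay its foot between the board's guide lips and slide it gently home against the shoulder, so that the hole in the foot lies over the threaded hole in the board. Then take the thumbscrew from the wooden punch block, pass it through both holes and screw it clockwise until its flange is tight on the foot, finger-tight only, and let go. Leave the punches, the glue bottle and the tin alone.

Things in the scene. Friction and masses are not known exactly. Their poses are not given: they have to be found in the camera images.
- board: Grey plastic cutting board, 300 x 260 x 30 mm, fixed on the bench; origin at the centre of its underside, z up, x towards the end that carries the steel fence seat. Its top is flat and clear from x = -150 to 40 mm.
- seat_mouth (a point): Middle of the open end of the steel fence seat, on the board's face, at board x = 41 mm. Axes as the board. From here two 8 mm high guide lips run along +x: first a flared mouth 19 mm long that narrows from 50 mm, then 70 mm of parallel lips, inner faces 44.4 mm apart.
- shoulder (a point): Middle of the face of the steel shoulder (8 mm high) that closes the far end of the seat between the lips: board x = 128 mm, 4 mm above the board's face. Axes as the board; the face looks to -x.
- seat_hole (a point): Mouth of the round 18 mm hole in the board's face between the lips: board x = 85 mm, y = 0, 43 mm short of the shoulder. Axes as the board. The hole is 26 mm deep and lined with a steel bush; from 9 mm down the bush holds a coarse right-handed two-start thread (lead 10 mm a turn), 11 mm clear inside.
- fence_bar (a point): Centre of the upright bar of the loose aluminium stop fence (about 350 g): bar 12 mm thick (x), 180 mm long (y), 42 mm high; this point is 21 mm above its underside. A flat foot, 42 mm wide and 8 mm thick, runs from it along +x, undersides level. z up. It starts standing on the bench at one side of the board.
- fence_hole (a point): Centre of the 19 mm through hole in the fence's foot, at the foot's top face, 8 mm above its underside; 75 mm ahead (+x) of the bar's centre. Axes as the fence. With the foot's nose against the shoulder it lies over the hole in the board.
- fence_nose (a point): Middle of the square nose of the fence's foot, 118 mm ahead (+x) of the bar's centre and 43 mm ahead of the hole; 4 mm above the foot's underside. Axes as the fence.
- screw_head (a point): Centre of the thumb plate of the loose steel thumbscrew (about 150 g): upright flat plate 40 mm long (x), 10 mm thick (y), 30 mm high, this point half-way up. z up. At the start it stands in one of the punch block's three holes. Turning it clockwise, seen from above, drives it down; it stays where it is left.
- screw_flange (a point): Centre of the underside of the thumbscrew's round flange (26 mm across, 4 mm thick), 19 mm below the plate's centre. Let down through both holes the screw stops on the thread with this 2 to 7 mm above the foot, depending on how thread and bush happen to be turned. It then sinks 10 mm a turn (play 0.6) until the flange is tight on the foot.
- screw_tip (a point): Tip of the thumbscrew's shank, 30 mm below the flange's underside: 5 mm across, widening to 10 mm in 5 mm; the coarse thread above it is 16 mm across, the plain neck under the flange 16 mm across and 13 mm long.
- block: Wooden punch block, 60 mm (x) x 200 mm (y) x 42 mm high, fixed on the bench at the other side of the board; origin at the centre of its underside. Three 19 mm holes, 36 mm deep, along y at -70, 0 and 70 mm: one holds the thumbscrew, flange on the block's top, the others two round hole punches.
- punch_a: Slim round steel hole punch in the punch block, 23 mm collar, standing 52 mm above the block; origin at its collar's underside, on the block's top. Leave it.
- punch_b: Thick round steel hole punch in the punch block, 23 mm collar, standing 52 mm above the block; origin at its collar's underside, on the block's top. Leave it.
- glue: Glue bottle, 60 mm across, 130 mm high, on the bench; origin at its underside. Leave it.
- pot: Open aluminium tin, 100 mm across, 65 mm high, on the bench; origin at its underside. Leave it.
- bush_mark (a point): A white dot on the rim of the steel bush, 11 mm from the hole's axis. The bush is pressed into the board; how its thread is clocked differs from board to board and cannot be seen. It holds against a finger-tight screw (up to about 0.2 N m, or 20 N of push while turning); forced harder it twists loose in the board, which must not happen.
Things that resemble listed ones, but are neither listed nor needed, are in the scene too. What is shaped like the part that bears fence_bar but blue is not meant.

How it is judged (in metres and radians):
On the way, in this order (a step that is already met when the one before it is completed fails the run):
1. the fence's foot lies in the seat, home against the shoulder, its hole over the board's hole (horizontal distance between fence_hole and seat_hole below 0.0025 m and z of fence_hole in the frame of seat_hole below 0.0095 m and angle between the x axis of fence_bar and the x axis of board, either way round below 0.06 rad), for 0.2 s.
2. the thumbscrew's shank is through both holes (horizontal distance between screw_head and seat_hole below 0.005 m and z of screw_head in the frame of seat_hole below 0.037 m and angle between screw_head's own z axis and vertical below 0.12 rad), for 0.1 s.
At the end, for the whole second after the job is handed in: The fence's foot lies flat in the seat against the shoulder, its hole within 3 mm of the board's hole and square to it (0.06 rad); the thumbscrew stands upright through both, its flange down on the foot (within 1 mm) and pressing on it with more than 2.5 N; all let go (horizontal distance between each of fence_hole, screw_head and seat_hole below 0.003 m and z of fence_hole in the frame of seat_hole below 0.0095 m and angle between the x axis of fence_bar and the x axis of board, either way round below 0.06 rad and z of screw_head in the frame of seat_hole below 0.028 m and angle between screw_head's own z axis and vertical below 0.06 rad and contact force between screw and fence above 2.5 N); the robot touches nothing.
It fails at once if the fence is rammed against the board or the seat with over 35 N (before the screw is in) (contact force between fence and board above 35 N and z of screw_head in the frame of seat_hole above 0.045 m).
It fails at once if the thumbscrew is forced into the thread or onto the foot with over 40 N before its flange is down ((contact force between screw and board above 40 N or contact force between screw and fence above 40 N) and z of screw_head in the frame of seat_hole above 0.0285 m).
It fails at once if the thumbscrew is over-tightened: the bush is twisted in the board by more than about 0.15 rad (its mark moves 1.7 mm) (distance of bush_mark from where it was at the start of the episode above 0.0017 m).
It fails at once if a punch is knocked out of its hole, or the glue bottle or the tin is moved more than 30 mm or tipped (distance of any of punch_a, punch_b from where it was at the start of the episode above 0.02 m or distance of any of glue, pot from where it was at the start of the episode above 0.03 m or angle between any of glue, pot's own z axis and vertical above 0.3 rad).
It also fails if it takes over 72 s, if anything falls off the work surface, if the arm or the gripper's body presses on something with over 40 N, if the wrist force passes 120 N, or if a joint passes its speed limit or range.

## Working session

There is one attempt and no reset: what is moved stays moved. The work goes in short steps, Python scripts to look and compute and a tool call to move; the robot and the scene stay as the last step left them, time stands still between calls to the robot, and variables do not carry over. Pictures are saved under pics/ and viewed, at most 10 in all, crops included, and the job is handed in when it is done.

Besides the shell and the picture viewer there is one more tool, called after ">>>" by a JSON object that holds its "api" and its "payload", one argument or row to a line. play_rows: Moves the arm, as the interface text tells. Scaled input: -1 to 1 covers 30 mm each way for a shift and 0.15 rad each way for a turn. Its arguments: {"type":"object","properties":{"commands":{"type":"string"},"grip":{"type":"number"}},"required":["commands"]}

```bash
ls; mkdir -p pics; cat > h.py <<'E'
import numpy as np, cv2
from station import r, cams
def cap(n,save=None):
    ci=cams.camera_info(n); im,d=cams.capture(n)
    if save: cv2.imwrite('pics/'+save,im)
    return im,d,ci
def cloud(d,ci):
    # pinhole: world point per pixel
    K=np.array(ci['mtx']);R=np.array(ci['R']);t=np.array(ci['t'])
    v,u=np.indices(d.shape)
    c=np.stack([(u-K[0,2])/K[0,0]*d,(v-K[1,2])/K[1,1]*d,d],-1)
    return (c-t)@R
E
python3 - <<'E'
from h import *
for n in ('top','scene'):
    im,d,ci=cap(n,n+'1.png'); np.savez(n+'1.npz',im=im,d=d,**{k:np.array(ci[k]) for k in('mtx','R','t')})
    print(n,ci['mtx'],ci['R'],ci['t'])
print(r.sense())
E
```

```text
pics
top [[493.75034795   0.         278.55173302]
 [  0.         493.75034795 215.79083283]
 [  0.           0.           1.        ]] [[ 0.02053309 -0.99973963  0.0099527 ]
 [-0.99558567 -0.02135764 -0.09139489]
 [ 0.09158366 -0.00803214 -0.99576499]] [0.04465007 0.53228397 1.27686118]
scene [[394.6083341    0.         275.8775936 ]
 [  0.         394.6083341  209.31524537]
 [  0.           0.           1.        ]] [[ 0.7221661   0.69169473  0.00587597]
 [ 0.59196189 -0.6136005  -0.52256631]
 [-0.35785086  0.38085802 -0.8525784 ]] [-0.40263178 -0.22816537  1.21759293]
{'time_s': 0.1, 'joints': array([-5.34224630e+01,  2.20877260e+01,  3.87598321e-01, -2.30304321e-02,
       -6.84107870e+01, -1.48160398e+01]), 'joint_velocities': array([-0.07875938, -0.02831716,  0.24654361,  0.00582716, -0.01971304,
        0.08654192]), 'effort': array([ 1.06825468e-03, -3.91689885e+01,  1.87935233e+01,  4.23192501e+00,
        1.34347082e-02, -6.45507430e-05]), 'tcp_pos': array([ 0.23149886, -0.57992247,  0.19686045]), 'ee_rot': array([[-9.28790076e-01, -3.70605269e-01, -8.53414775e-04],
       [-3.70606228e-01,  9.28788386e-01,  1.77727085e-03],
       [ 1.33975790e-04,  1.96699236e-03, -9.99998056e-01]]), 'wrist_force': array([-1.60548684,  0.13888176,  0.37292819]), 'moment': array([-0.02867451,  0.05646054,  0.02415503]), 'gripper_force': 0.0, 'gripper_width': 1.005122991744183}
```

View pics/top1.png

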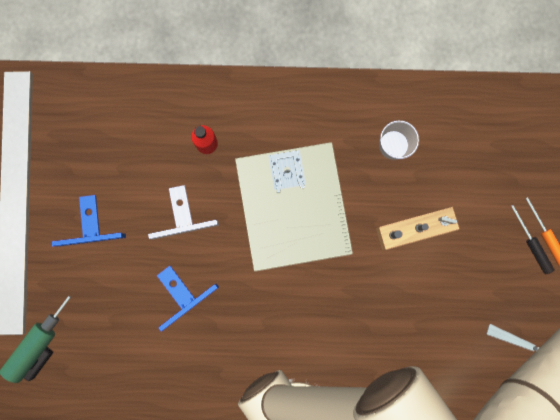

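View pics/scene1.png

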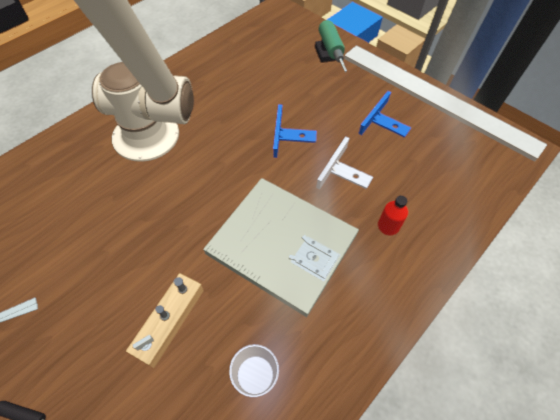

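The aluminium fence is at about (182,212) in the top view, with blue decoys around it. The board is at (293,207), with the seat at (288,172). The block is at (420,228) with the screw plate at (447,220), the rightmost hole.

```bash
python3 - <<'E'
from h import *
z=np.load('top1.npz'); d=z['d']; P=cloud(d,z); im=z['im']
v,u=np.indices(d.shape)
print('bench z',np.median(P[300:310,300:310,2][d[300:310,300:310]>0]), P[250,150],P[280,330],P[130,330])
def rect(m,name):
    p=P[m][:,:2]; rr=cv2.minAreaRect((p*1000).astype(np.float32)); print(name,m.sum(),np.median(P[m][:,2]).round(4),rr, p.mean(0).round(4))
def box(a,b,c,e): return (u>=a)&(u<b)&(v>=c)&(v<e)&(d>0)
Z=P[...,2]
rect(box(225,365,135,280)&(abs(Z-.03)<.006),'board')
F=box(140,225,180,245)
rect(F&(Z>.03),'bar'); rect(F&(Z<.03)&(Z>.005)&(im.min(-1)>140),'foot')
B=box(370,470,200,255)
rect(B&(abs(Z-.042)<.006),'block'); rect(B&(Z>.065),'tall')
for a,b in((388,404),(414,431),(436,458)): 
    m=box(a,b,205,245)&(Z>.06); rect(m,f'obj{a}'); print(np.percentile(Z[m],[50,90,99]))
for n in ('top','scene'):pass
cv2.imwrite('pics/seat.png',np.hstack([cv2.resize(im[140:200,255:325],None,fx=5.7,fy=5.7,interpolation=2),cv2.resize(im[197:257,375:465],None,fx=4.4,fy=5.7,interpolation=2)]))
E
```

```text
bench z 0.0007628958474839521 [0.43465045 0.39424448 0.00566876] [ 0.36530103 -0.08419843  0.00243396] [ 0.77076836 -0.07964656  0.0032318 ]
board 10454 0.0309 ((559.5489501953125, 18.412551879882812), (300.3584289550781, 260.2134094238281), 11.050749778747559) [0.5535 0.0178]
bar 355 0.042 ((491.1483154296875, 303.7436828613281), (13.042620658874512, 179.48806762695312), 13.375322341918945) [0.4907 0.3035]
foot 568 0.0092 ((544.7763671875, 320.4169921875), (124.3768081665039, 162.57742309570312), 13.308357238769531) [0.5498 0.318 ]
block 1440 0.0432 ((506.9324035644531, -308.86224365234375), (59.8966178894043, 201.8158416748047), 16.562397003173828) [ 0.5062 -0.3061]
tall 196 0.09 ((508.91546630859375, -311.27020263671875), (24.72293472290039, 168.02757263183594), 15.47586727142334) [ 0.5071 -0.3093]
obj388 70 0.0943 ((487.2853088378906, -241.90631103515625), (19.860105514526367, 18.896793365478516), 45.1641960144043) [ 0.4865 -0.24  ]
[0.09433537 0.09943591 0.10090505]
obj414 55 0.0933 ((507.0834045410156, -308.2091979980469), (15.55250072479248, 17.29647445678711), 41.452999114990234) [ 0.5065 -0.3072]
[0.09333416 0.09741906 0.10014189]
obj436 81 0.0756 ((526.3955078125, -375.42462158203125), (39.378761291503906, 10.761375427246094), 78.46902465820312) [ 0.5262 -0.3737]
[0.0756425  0.07823162 0.08081314]
```

View pics/seat.png

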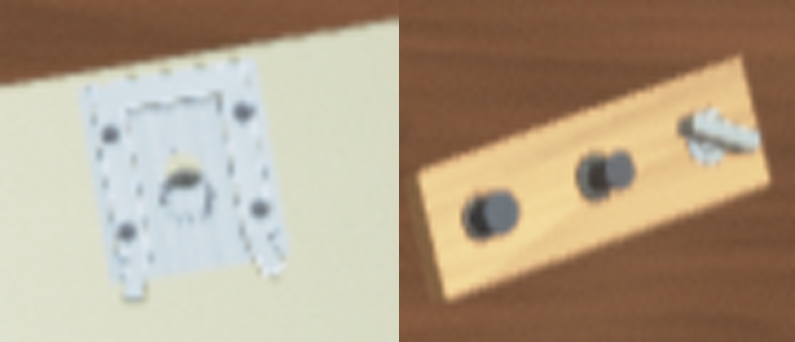

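>>> {"api": "play_rows", "payload": {
  "commands": "0.288 0.982 0 0 0 0.317;0.288 0.982 0 0 0 0.317;0.288 0.982 0 0 0 0.317;0.288 0.982 0 0 0 0.317;0.288 0.982 0 0 0 0.317;0.288 0.982 0 0 0 0.317;0.288 0.982 0 0 0 0.317;0.288 0.982 0 0 0 0.317;0.288 0.982 0 0 0 0.317;0.288 0.982 0 0 0 0.317;0.288 0.982 0 0 0 0.317;0.288 0.982 0 0 0 0.317;0.288 0.982 0 0 0 0.317;0.288 0.982 0 0 0 0.317;0.288 0.982 0 0 0 0.317",
  "grip": 60
}}

```text
time_s: 1.6
tcp_pos: [0.3611, -0.1373, 0.1977]
ee_rot: [[-0.458, -0.889, -0.0], [-0.889, 0.458, 0.0], [-0.0, 0.0, -1.0]]
wrist_force: [1.1, -0.3, 0.1]
gripper_width: 0.687
gripper_force: 0.0
```

>>> {"api": "play_rows", "payload": {
  "commands": "0.288 0.982 0 0 0 0.317;0.288 0.982 0 0 0 0.317;0.288 0.982 0 0 0 0.317;0.288 0.982 0 0 0 0.317;0.288 0.982 0 0 0 0.317;0.288 0.982 0 0 0 0.317;0.288 0.982 0 0 0 0.317;0.288 0.982 0 0 0 0.317;0.288 0.982 0 0 0 0.317;0.288 0.982 0 0 0 0.317;0.288 0.982 0 0 0 0.317;0.288 0.982 0 0 0 0.317;0.288 0.982 0 0 0 0.317;0.288 0.982 0 0 0 0.317;0.288 0.982 0 0 0 0.317;0 0 0 0 0 0;0 0 0 0 0 0"
}}

```text
time_s: 3.3
tcp_pos: [0.4904, 0.3034, 0.1969]
ee_rot: [[0.234, -0.972, -0.002], [-0.972, -0.234, -0.001], [0.001, 0.002, -1.0]]
wrist_force: [1.0, -0.6, -0.4]
gripper_width: 0.689
gripper_force: 0.0
```

```bash
cat >> h.py <<'E'
def st():
    s=r.sense(); R=np.array(s['ee_rot'])
    print('t',round(s['time_s'],2),'p',np.round(s['tcp_pos'],4),'yaw_y',round(np.degrees(np.arctan2(R[1,1],R[0,1])),2),'z',R[:,2].round(4),'J',np.round(s['joints'],1),'F',np.round(s['wrist_force'],1),'M',np.round(s['moment'],2),'w',round(s['gripper_width']*87,1)); return s
def wcloud(d,ci):
    # equidistant fisheye; depth along optical axis
    K=np.array(ci['mtx']);R=np.array(ci['R']);t=np.array(ci['t'])
    v,u=np.indices(d.shape); x=(u-K[0,2])/K[0,0]; y=(v-K[1,2])/K[1,1]; th=np.hypot(x,y)+1e-9
    s=np.tan(np.minimum(th,1.5))/th
    return (np.stack([x*s*d,y*s*d,d],-1)-t)@R
E
python3 - <<'E'
from h import *
st(); im,d,ci=cap('wrist','w1.png'); np.savez('w1.npz',im=im,d=d,**{k:np.array(ci[k]) for k in('mtx','R','t')}); print(ci['mtx'],ci['t'])
# fence refinement
P=wcloud(d,ci); Z=P[...,2]
m=(d>0)&(np.hypot(P[...,0]-.491,P[...,1]-.304)<.11)&(abs(Z-.042)<.006)&(im.min(-1)>100)
rr=cv2.minAreaRect((P[m][:,:2]*1000).astype(np.float32)); print(m.sum(),rr,np.median(Z[m]))
# top cam hole check
z=np.load('top1.npz'); X=np.array([.643,.0347,.03]); c=z['R']@X+z['t']; q=z['mtx']@c; print(q[:2]/q[2])
E
```

```text
t 3.3 p [0.4904 0.3034 0.1969] yaw_y -166.5 z [-0.0017 -0.0014 -1.    ] J [ 47.8  17.5  -6.5  -0.  -66.1 -34.3] F [ 1.  -0.6 -0.4] M [-0.04  0.16  0.03] w 59.9
[[325.1922621    0.         279.67872485]
 [  0.         325.1922621  206.85792355]
 [  0.           0.           1.        ]] [ 0.54654624 -0.20649025  0.34396782]
1720 ((489.4715270996094, 305.4517517089844), (11.479801177978516, 178.84849548339844), 13.252620697021484) 0.042989608007575564
[287.42399898 173.67654651]
```

View pics/w1.png

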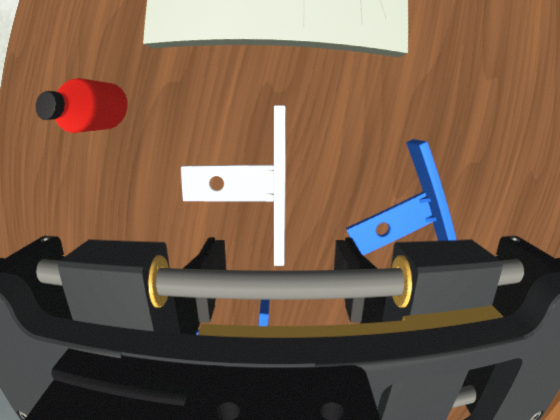

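The wrist view shows the aluminium fence (bar at about (280,185), hole at (217,183)) right under the open gripper. I'll descend and grasp.

>>> {"api": "play_rows", "payload": {
  "commands": "0 0.03 -0.8 0 0 -0.015;0 0 -0.8 0 0 0;0 0 -0.8 0 0 0;0 0 -0.8 0 0 0;0 0 -0.8 0 0 0;0 0 -0.8 0 0 0;0 0 -0.6 0 0 0;0 0 -0.4 0 0 0;0 0 -0.3 0 0 0;0 0 0 0 0 0;0 0 0 0 0 0"
}}

```text
time_s: 4.45
tcp_pos: [0.4914, 0.3045, 0.0156]
ee_rot: [[0.231, -0.973, 0.001], [-0.973, -0.231, 0.001], [-0.001, -0.001, -1.0]]
wrist_force: [0.2, 0.4, -0.3]
gripper_width: 0.69
gripper_force: 0.0
```

>>> {"api": "play_rows", "payload": {
  "commands": "0 0 0 0 0 0;0 0 0 0 0 0;0 0 0 0 0 0;0 0 0 0 0 0;0 0 0 0 0 0;0 0 0 0 0 0;0 0 0 0 0 0;0 0 0 0 0 0;0 0 0 0 0 0;0 0 0 0 0 0",
  "grip": 0
}}

```text
time_s: 5.45
tcp_pos: [0.4909, 0.3042, 0.0148]
ee_rot: [[0.231, -0.973, -0.0], [-0.973, -0.231, -0.0], [0.0, 0.0, -1.0]]
wrist_force: [-0.6, 0.0, -0.1]
gripper_width: 0.129
gripper_force: 30.0
```

```bash
python3 -c "
from h import *
st()"
```

```text
t 5.45 p [0.4909 0.3042 0.0148] yaw_y -166.64 z [-1.e-04 -1.e-04 -1.e+00] J [ 47.9  28.5 -18.9  -0.  -42.5 -34.5] F [-0.6  0.  -0.1] M [ 0.09  0.32 -0.02] w 11.2
```

>>> {"api": "play_rows", "payload": {
  "commands": "0 0 0.2 0 0 0;0 0 0.4 0 0 0;0 0 0.5 0 0 0;0 0 0.5 0 0 0;0 0 0.4 0 0 0;-0.055 -0.4 0 0 0 -0.022;-0.055 -0.842 0 0 0 -0.022;-0.055 -0.842 0 0 0 -0.022;-0.055 -0.842 0 0 0 -0.022;-0.055 -0.842 0 0 0 -0.022;-0.055 -0.842 0 0 0 -0.022;-0.055 -0.842 0 0 0 -0.022;-0.055 -0.842 0 0 0 -0.022;-0.055 -0.842 0 0 0 -0.022;-0.055 -0.842 0 0 0 -0.022;-0.055 -0.842 0 0 0 -0.022;-0.055 -0.842 0 0 0 -0.022;0 -0.44 0 0 0 0;0 0 0 0 0 0;0 0 0 0 0 0"
}}

```text
time_s: 7.45
tcp_pos: [0.471, 0.001, 0.0747]
ee_rot: [[0.192, -0.981, -0.0], [-0.981, -0.192, 0.0], [-0.0, -0.0, -1.0]]
wrist_force: [-0.3, 0.0, -3.7]
gripper_width: 0.123
gripper_force: 30.0
```

```bash
python3 - <<'E'
from h import *
s=st(); im,d,ci=cap('wrist','w2.png'); np.savez('w2.npz',im=im,d=d,**{k:np.array(ci[k]) for k in('mtx','R','t')})
E
```

```text
t 7.45 p [0.471  0.001  0.0747] yaw_y -168.95 z [-0.e+00  1.e-04 -1.e+00] J [ 20.   15.1 -30.3  -0.  -44.6  -8.9] F [-0.3  0.  -3.7] M [-0.01  0.14 -0.01] w 10.7
```

View pics/w2.png

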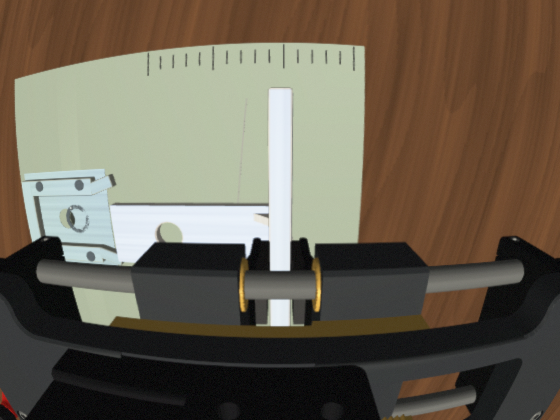

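The wrist view shows the foot's near edge at v≈205 and nose at u≈113, with the lips at u 25–115 and the seat hole at (77,218). I'll compare these in the board frame.

```bash
python3 - <<'E'
from h import *
z=np.load('w2.npz'); im=z['im'];d=z['d']; P=wcloud(d,z); Z=P[...,2]
a=np.radians(11.05); Rb=np.array([[np.cos(a),np.sin(a)],[-np.sin(a),np.cos(a)]])
B=(P[...,:2]-[.5595,.0184])@Rb.T*1000
v,u=np.indices(d.shape); ok=d>0
# board -y edge
m=ok&(abs(Z-.031)<.004)&(v<140)
xs=B[m]
for x0 in range(-140,130,30):
    q=xs[abs(xs[:,0]-x0)<8]; 
    if len(q): print('edge -130:',x0,np.percentile(q[:,1],[0,1]).round(1))
m=ok&(abs(Z-.031)<.004)&(u>320)
for y0 in range(-120,-20,20):
    q=B[m&(abs(B[...,1]-y0)<5)]
    if len(q): print('edge -150:',y0,q[:,0].min().round(1))
# foot
m=ok&(u>100)&(u<275)&(v>190)&(v<250)&(abs(Z-.068)<.006)
f=B[m]; print('foot z',np.median(Z[m]),'x',np.percentile(f[:,0],[0,100]))
for x0 in range(-75,30,15):
    q=f[abs(f[:,0]-x0)<4]
    if len(q): print('foot edge',x0,q[:,1].min().round(1))
m=ok&(u<125)&(v>150)&(v<235); print('seat z hist',np.histogram(Z[m],bins=np.arange(.024,.046,.002)))
m&=(Z>.0355)
for x0 in range(40,130,10):
    q=B[m&(abs(B[...,0]-x0)<4)&(B[...,1]<0)]
    if len(q): print('lip',x0,q[:,1].min().round(1),q[:,1].max().round(1))
# bush rim pixel
g=lambda uu,vv:(B[vv,uu].round(1),Z[vv,uu].round(4))
for p in((60,218),(77,205),(92,218),(77,232)): print(p,g(*p))
E
```

```text
edge -130: -140 [-128.9 -128.2]
edge -130: -110 [-129.1 -128.3]
edge -130: -80 [-129.  -128.5]
edge -130: -50 [-129.2 -128.2]
edge -130: -20 [-129.2 -128.2]
edge -130: 10 [-129.2 -128.3]
edge -130: 40 [-129.2 -128.4]
edge -130: 70 [-129.  -128.3]
edge -130: 100 [-129.3 -128.4]
edge -150: -120 -151.2
edge -150: -100 -151.2
edge -150: -80 -151.6
edge -150: -60 -151.2
edge -150: -40 -151.3
foot z 0.06761525366209298 x [-83.58627524  27.17063252]
foot edge -75 -20.9
foot edge -60 -20.9
foot edge -45 -20.8
foot edge -30 -21.1
foot edge -15 -21.0
foot edge 0 -20.9
foot edge 15 -20.5
seat z hist (array([   9,   13,  366, 5186,  564,   83,  326, 1435,  110,    0]), array([0.024, 0.026, 0.028, 0.03 , 0.032, 0.034, 0.036, 0.038, 0.04 ,
       0.042, 0.044]))
lip 40 -37.0 -26.5
lip 50 -34.8 -23.5
lip 60 -35.8 -21.9
lip 70 -35.4 -22.0
lip 80 -35.8 -22.2
lip 90 -35.3 -21.7
lip 100 -35.8 -21.8
lip 110 -35.7 -22.0
lip 120 -35.4 -22.1
(60, 218) (array([104.9,   1.2]), np.float64(0.0299))
(77, 205) (array([ 81.3, -11.1]), np.float64(0.0313))
(92, 218) (array([67.6,  0.4]), np.float64(0.0307))
(77, 232) (array([86.3, 13.2]), np.float64(0.0315))
```

>>> {"api": "play_rows", "payload": {
  "commands": "0 0 -0.3 0 0 0;0 0 -0.3 0 0 0;0 0 -0.2 0 0 0;0 0 -0.1 0 0 0;0 0 -0.05 0 0 0;0 0 0 0 0 0;0 0 -0.02 0 0 0;0 0 -0.02 0 0 0;0 0 0 0 0 0;0 0 0 0 0 0"
}}

```text
time_s: 8.5
tcp_pos: [0.4713, 0.0013, 0.0453]
ee_rot: [[0.192, -0.981, 0.001], [-0.981, -0.192, 0.0], [-0.0, -0.001, -1.0]]
wrist_force: [-0.1, 0.5, -3.1]
gripper_width: 0.123
gripper_force: 30.0
```

>>> {"api": "play_rows", "payload": {
  "commands": "0 0 -0.02 0 0 0;0.098 0.019 0 0 0 0;0.131 0.0256 0 0 0 0;0.131 0.0256 0 0 0 0;0.131 0.0256 0 0 0 0;0.131 0.0256 0 0 0 0;0.131 0.0256 0 0 0 0;0.131 0.0256 0 0 0 0;0.131 0.0256 0 0 0 0;0.131 0.0256 0 0 0 0;0.065 0.0128 0 0 0 0;0 0 0 0 0 0"
}}

```text
time_s: 9.7
tcp_pos: [0.5063, 0.0077, 0.0448]
ee_rot: [[0.192, -0.981, -0.003], [-0.981, -0.192, -0.001], [0.001, 0.003, -1.0]]
wrist_force: [-4.5, -1.6, 3.7]
gripper_width: 0.126
gripper_force: 30.0
```

```bash
python3 -c "
from h import *
st()"
```

```text
t 9.7 p [0.5063 0.0077 0.0448] yaw_y -168.91 z [-0.0027 -0.0012 -1.    ] J [ 19.3  20.6 -27.3   0.  -42.2  -8.2] F [-4.5 -1.6  3.7] M [-0.49  1.55  0.02] w 10.9
```

>>> {"api": "play_rows", "payload": {
  "commands": "0.131 0.0256 0.01 0 0 0;0.131 0.0256 0 0 0 0;0.131 0.0256 0 0 0 0;0.131 0.0256 0 0 0 0;0.131 0.0256 0 0 0 0;0.131 0.0256 0 0 0 0;0.131 0.0256 0 0 0 0;0.131 0.0256 0 0 0 0;0.131 0.0256 0 0 0 0;0.131 0.0256 0 0 0 0;0.131 0.0256 0 0 0 0;0.131 0.0256 0 0 0 0;0 0 0 0 0 0"
}}

```text
time_s: 11.0
tcp_pos: [0.5562, 0.0179, 0.0448]
ee_rot: [[0.193, -0.981, 0.003], [-0.981, -0.193, 0.001], [-0.0, -0.003, -1.0]]
wrist_force: [0.3, -0.9, -3.2]
gripper_width: 0.127
gripper_force: 30.0
```

```bash
python3 -c "
from h import *
st()"
```

```text
t 11.0 p [0.5562 0.0179 0.0448] yaw_y -168.89 z [ 2.6e-03  6.0e-04 -1.0e+00] J [ 18.5  24.5 -20.6   0.  -44.8  -7.5] F [ 0.3 -0.9 -3.2] M [-0.16 -0.01 -0.05] w 11.0
```

>>> {"api": "play_rows", "payload": {
  "commands": "0.065 0.0128 0 0 0 0;0.065 0.0128 0 0 0 0;0.065 0.0128 0 0 0 0;0.065 0.0128 0 0 0 0;0.065 0.0128 0 0 0 0;0.0327 0.0064 0 0 0 0;0.016 0.0032 0 0 0 0;0.016 0.0032 0 0 0 0;0 0 0 0 0 0;0 0 0 0 0 0"
}}

```text
time_s: 12.0
tcp_pos: [0.5665, 0.0198, 0.0449]
ee_rot: [[0.192, -0.981, 0.0], [-0.981, -0.192, 0.0], [0.0, -0.0, -1.0]]
wrist_force: [-2.9, -0.3, -0.4]
gripper_width: 0.127
gripper_force: 30.0
```

>>> {"api": "play_rows", "payload": {
  "commands": "0.016 0.0032 0 0 0 0;0.016 0.0032 0 0 0 0;0 0 0 0 0 0"
}}

```text
time_s: 12.3
tcp_pos: [0.5675, 0.0201, 0.0448]
ee_rot: [[0.192, -0.981, 0.0], [-0.981, -0.192, 0.0], [-0.0, -0.0, -1.0]]
wrist_force: [-2.6, -0.6, -1.0]
gripper_width: 0.12
gripper_force: 30.0
```

```bash
python3 -c "
from h import *
st()"
```

```text
t 12.3 p [0.5675 0.0201 0.0448] yaw_y -168.9 z [ 4.e-04  1.e-04 -1.e+00] J [ 18.4  25.5 -18.8   0.  -45.7  -7.3] F [-2.6 -0.6 -1. ] M [-0.18  0.68 -0.01] w 10.5
```

Friction only so far. I'll keep creeping.

>>> {"api": "play_rows", "payload": {
  "commands": "0.016 0.0032 0 0 0 0;0.016 0.0032 0 0 0 0;0.016 0.0032 0 0 0 0;0 0 0 0 0 0"
}}

```text
time_s: 12.7
tcp_pos: [0.5687, 0.0203, 0.0448]
ee_rot: [[0.192, -0.981, -0.0], [-0.981, -0.192, 0.0], [-0.0, 0.0, -1.0]]
wrist_force: [-2.3, -0.3, -1.2]
gripper_width: 0.124
gripper_force: 30.0
```

>>> {"api": "play_rows", "payload": {
  "commands": "0.016 0.0032 0 0 0 0;0.016 0.0032 0 0 0 0;0 0 0 0 0 0"
}}

```text
time_s: 13.0
tcp_pos: [0.5687, 0.0203, 0.0448]
ee_rot: [[0.192, -0.981, -0.002], [-0.981, -0.192, -0.0], [0.0, 0.002, -1.0]]
wrist_force: [-5.1, 0.2, 1.4]
gripper_width: 0.121
gripper_force: 30.0
```

>>> {"api": "play_rows", "payload": {
  "commands": "0.016 0.0032 0 0 0 0;0 0 0 0 0 0;0 0 0 0 0 0"
}}

```text
time_s: 13.3
tcp_pos: [0.5687, 0.0203, 0.0448]
ee_rot: [[0.192, -0.981, -0.003], [-0.981, -0.192, -0.001], [0.0, 0.003, -1.0]]
wrist_force: [-6.0, -0.5, 1.5]
gripper_width: 0.129
gripper_force: 30.0
```

```bash
python3 - <<'E'
from h import *
s=st(); im,d,ci=cap('wrist','w3.png'); np.savez('w3.npz',im=im,d=d,**{k:np.array(ci[k]) for k in('mtx','R','t')})
E
```

```text
t 13.3 p [0.5687 0.0203 0.0448] yaw_y -168.92 z [-3.e-03 -6.e-04 -1.e+00] J [ 18.3  25.7 -18.5  -0.  -46.   -7.2] F [-6.  -0.5  1.5] M [-0.02  1.91  0.06] w 11.2
```

View pics/w3.png

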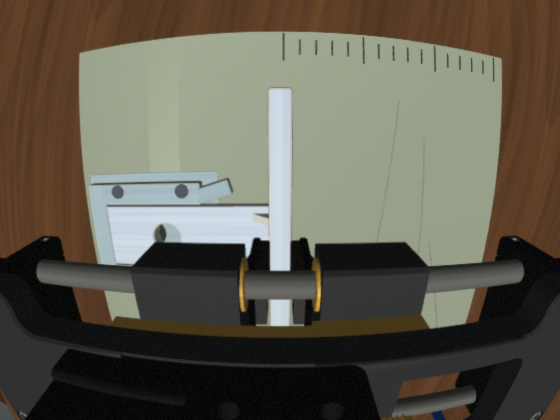

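The foot's nose sits flush at the shoulder (u≈108) between the lips, with the hole at (166,233), so the fence is home. I'll release it and go to the screw.

>>> {"api": "play_rows", "payload": {
  "commands": "0 0 0 0 0 0;0 0 0 0 0 0;0 0 0 0 0 0;0 0 0 0 0 0;0 0 0 0 0 0;0 0 0.3 0 0 0;0 0 0.8 0 0 0;0 0 1 0 0 0;0 0 1 0 0 0;0 0 1 0 0 0;0 0 0.4 0 0 0",
  "grip": 50
}}

```text
time_s: 14.45
tcp_pos: [0.5721, 0.0208, 0.1841]
ee_rot: [[0.193, -0.981, 0.007], [-0.981, -0.193, 0.001], [0.0, -0.007, -1.0]]
wrist_force: [0.3, -0.5, 0.3]
gripper_width: 0.577
gripper_force: 0.0
```

>>> {"api": "play_rows", "payload": {
  "commands": "-0.1 -0.5 0 0 0 -0.188;-0.1 -0.942 0 0 0 -0.188;-0.1 -0.942 0 0 0 -0.188;-0.1 -0.942 0 0 0 -0.188;-0.1 -0.942 0 0 0 -0.188;-0.1 -0.942 0 0 0 -0.188;-0.1 -0.942 0 0 0 -0.188;-0.1 -0.942 0 0 0 -0.188;-0.1 -0.942 0 0 0 -0.188;-0.1 -0.942 0 0 0 -0.188;-0.1 -0.942 0 0 0 -0.188;-0.1 -0.942 0 0 0 -0.188;-0.1 -0.942 0 0 0 -0.188;-0.1 -0.942 0 0 0 -0.188;0 -0.45 0 0 0 0;0 0 0 0 0 0;0 0 0 0 0 0"
}}

```text
time_s: 16.15
tcp_pos: [0.5275, -0.3749, 0.1788]
ee_rot: [[-0.2, -0.98, -0.002], [-0.98, 0.2, 0.001], [-0.001, 0.002, -1.0]]
wrist_force: [-0.0, 0.5, 0.6]
gripper_width: 0.576
gripper_force: 0.0
```

```bash
python3 - <<'E'
from h import *
s=st(); im,d,ci=cap('wrist','w4.png'); np.savez('w4.npz',im=im,d=d,**{k:np.array(ci[k]) for k in('mtx','R','t')})
P=wcloud(d,ci); Z=P[...,2]
def rect(m,n): print(n,m.sum(),np.median(Z[m]).round(4),cv2.minAreaRect((P[m][:,:2]*1000).astype(np.float32)))
rect((d>0)&(np.hypot(P[...,0]-.5265,P[...,1]+.3755)<.03)&(abs(Z-.0765)<.005),'plate')
# top cam: fence now
im,d,ci=cap('top','t2.png'); P=cloud(d,ci); Z=P[...,2]
m=(d>0)&(np.hypot(P[...,0]-.569,P[...,1]-.02)<.12)&(Z>.06)&(Z<.08); rect(m,'bar')
E
```

```text
t 16.15 p [ 0.5275 -0.3749  0.1788] yaw_y 168.45 z [-0.0016  0.0012 -1.    ] J [-21.1  25.    2.3  -0.  -67.4   9.6] F [-0.   0.5  0.6] M [0.04 0.05 0.03] w 50.1
plate 442 0.0764 ((525.43017578125, -376.06903076171875), (39.85147476196289, 9.33362102508545), 78.27442169189453)
bar 363 0.0725 ((568.8252563476562, 21.10370635986328), (12.886053085327148, 178.5413055419922), 11.056751251220703)
```

View pics/w4.png

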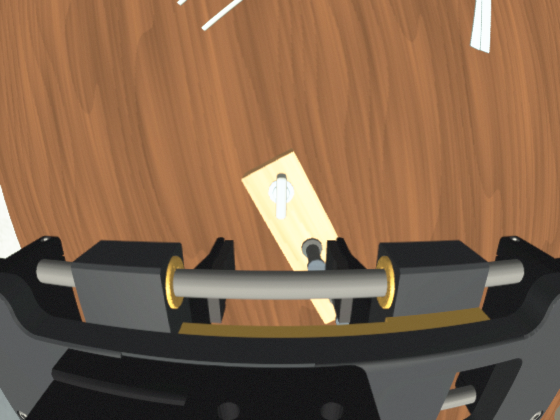

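The screw plate at (281,197) stands vertical between the fingers' planes, and the nearest punch at (313,252) clears them. I'll descend and grasp.

>>> {"api": "play_rows", "payload": {
  "commands": "-0.05 -0.03 -0.6 0 0 -0.02;0 0 -0.8 0 0 0;0 0 -0.8 0 0 0;0 0 -0.8 0 0 0;0 0 -0.6 0 0 0;0 0 -0.4 0 0 0;0 0 -0.2 0 0 0;0 0 -0.1 0 0 0;0 0 0 0 0 0;0 0 0 0 0 0"
}}

```text
time_s: 17.25
tcp_pos: [0.5273, -0.3764, 0.0519]
ee_rot: [[-0.202, -0.979, 0.002], [-0.979, 0.202, -0.001], [0.001, -0.002, -1.0]]
wrist_force: [0.1, 0.2, 0.7]
gripper_width: 0.577
gripper_force: 0.0
```

>>> {"api": "play_rows", "payload": {
  "commands": "0 0 0 0 0 0;0 0 0 0 0 0;0 0 0 0 0 0;0 0 0 0 0 0;0 0 0 0 0 0;0 0 0 0 0 0;0 0 0 0 0 0;0 0 0 0 0 0;0 0 0 0 0 0",
  "grip": 0
}}

```text
time_s: 18.15
tcp_pos: [0.5268, -0.3771, 0.053]
ee_rot: [[-0.202, -0.979, 0.001], [-0.979, 0.202, -0.002], [0.002, -0.001, -1.0]]
wrist_force: [-2.4, -0.6, 8.6]
gripper_width: 0.003
gripper_force: 3.8
```

```bash
python3 -c "
from h import *
st()"
```

```text
t 18.15 p [ 0.5268 -0.3771  0.053 ] yaw_y 168.34 z [ 7.0e-04 -1.9e-03 -1.0e+00] J [-21.3  31.4  -6.5   0.1 -52.    9.5] F [-2.4 -0.6  8.6] M [0.06 0.92 0.04] w 0.3
```

The fingers shut on nothing, so I'll look.

```bash
python3 - <<'E'
from h import *
a,_,_=cap('wrist'); b,_,_=cap('scene'); c,_,_=cap('top')
cv2.imwrite('pics/x1.png',np.vstack([np.hstack([cv2.resize(a[130:340,170:390],(400,300)),cv2.resize(b[260:370,110:220],(400,300),interpolation=2)]),np.hstack([cv2.resize(c[190:260,370:470],(400,300),interpolation=2),cv2.resize(np.load('scene1.npz')['im'][260:370,110:220],(400,300),interpolation=2)])]))
E
```

```text
(no output)
```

View pics/x1.png

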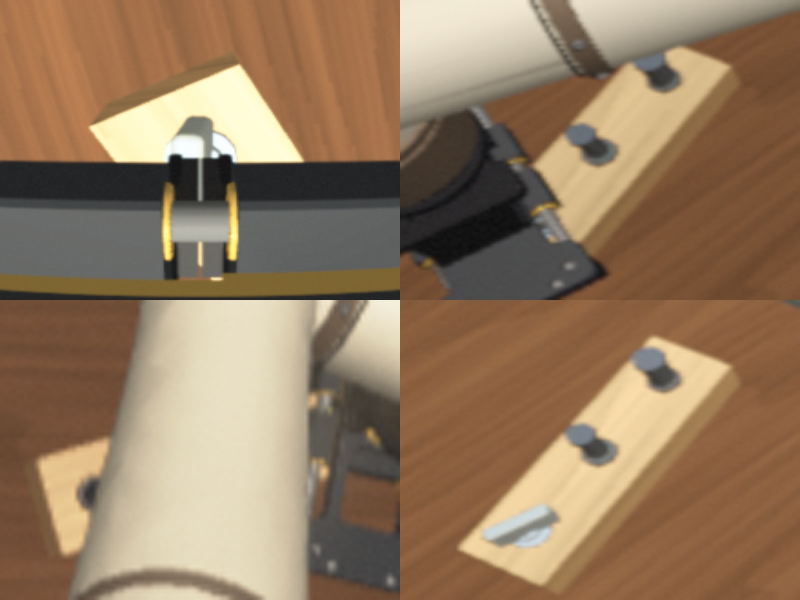

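The plate shows just on the camera side of the shut fingers. I'll open, rise and look.

>>> {"api": "play_rows", "payload": {
  "commands": "0 0 0.1 0 0 0;0 0 0.1 0 0 0;0 0 0 0 0 0;0 0 0 0 0 0;0 0 0 0 0 0;0 0 0.3 0 0 0;0 0 0.8 0 0 0;0 0 1 0 0 0;0 0 1 0 0 0;0 0 0.5 0 0 0;0 0 0 0 0 0",
  "grip": 50
}}

```text
time_s: 19.4
tcp_pos: [0.5283, -0.3771, 0.1687]
ee_rot: [[-0.202, -0.979, 0.006], [-0.979, 0.202, -0.003], [0.002, -0.007, -1.0]]
wrist_force: [-0.1, -0.5, 1.0]
gripper_width: 0.574
gripper_force: 0.0
```

```bash
python3 - <<'E'
from h import *
s=st(); im,d,ci=cap('wrist','w5.png'); np.savez('w5.npz',im=im,d=d,**{k:np.array(ci[k]) for k in('mtx','R','t')})
P=wcloud(d,ci); Z=P[...,2]
def rect(m,n): print(n,m.sum(),np.median(Z[m]).round(4),cv2.minAreaRect((P[m][:,:2]*1000).astype(np.float32)))
for lo,hi in((.046,.055),(.055,.065),(.065,.073),(.073,.085),(.085,.11)):
  m=(d>0)&(np.hypot(P[...,0]-.5265,P[...,1]+.3755)<.035)&(Z>lo)&(Z<hi)
  if m.sum()>5: rect(m,(lo,hi))
b=cap('scene')[0]
w4=cv2.imread('pics/w4.png')
cv2.imwrite('pics/x2.png',np.hstack([cv2.resize(im[130:290,200:360],(390,390),interpolation=2),cv2.resize(w4[130:290,200:360],(390,390),interpolation=2)]))
E
```

```text
t 19.4 p [ 0.5283 -0.3771  0.1687] yaw_y 168.33 z [ 0.0061 -0.0033 -1.    ] J [-21.2  25.3   1.3   0.1 -65.6   9.5] F [-0.1 -0.5  1. ] M [-0.02  0.04  0.03] w 49.9
(0.046, 0.055) 217 0.0472 ((525.205078125, -380.3298034667969), (31.222558975219727, 24.51833152770996), 77.90882873535156)
(0.055, 0.065) 19 0.0602 ((527.6893310546875, -388.8674011230469), (19.914363861083984, 7.309703826904297), 46.873512268066406)
(0.065, 0.073) 17 0.0689 ((522.4522705078125, -394.2094421386719), (3.0524983406066895, 9.917763710021973), 78.1436538696289)
(0.073, 0.085) 482 0.0765 ((526.0694580078125, -376.65655517578125), (38.77485656738281, 9.912198066711426), 78.17412567138672)
```

View pics/x2.png

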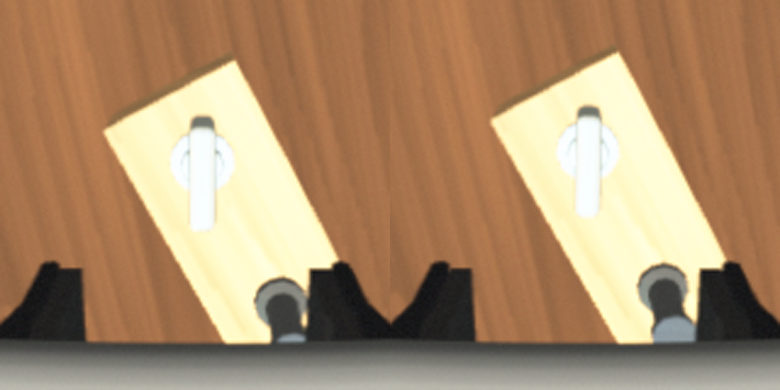

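The screw still stands upright and unmoved, the same as before. I'll retry a little lower, closing in small steps.

>>> {"api": "play_rows", "payload": {
  "commands": "-0.04 0.02 -0.6 0 0 0;0 0 -0.8 0 0 0;0 0 -0.8 0 0 0;0 0 -0.8 0 0 0;0 0 -0.6 0 0 0;0 0 -0.3 0 0 0;0 0 -0.1 0 0 0;0 0 0 0 0 0;0 0 0 0 0 0;0 0 0 0 0 0;0 0 0 0 0 0",
  "grip": 40
}}

```text
time_s: 20.6
tcp_pos: [0.5258, -0.3758, 0.0458]
ee_rot: [[-0.203, -0.979, 0.001], [-0.979, 0.203, -0.001], [0.0, -0.002, -1.0]]
wrist_force: [0.1, 0.4, 0.5]
gripper_width: 0.462
gripper_force: 0.0
```

>>> {"api": "play_rows", "payload": {
  "commands": "0 0 0 0 0 0;0 0 0 0 0 0;0 0 0 0 0 0;0 0 0 0 0 0",
  "grip": 14
}}

```text
time_s: 21.0
tcp_pos: [0.5254, -0.3756, 0.0449]
ee_rot: [[-0.203, -0.979, 0.0], [-0.979, 0.203, 0.0], [-0.0, -0.0, -1.0]]
wrist_force: [0.0, 1.2, -0.2]
gripper_width: 0.201
gripper_force: 0.0
```

```bash
python3 - <<'E'
from h import *
s=st(); im,d,ci=cap('wrist','w6.png'); b=cap('scene')[0]
print(s['gripper_force'])
P=wcloud(d,ci); Z=P[...,2]
m=(d>0)&(np.hypot(P[...,0]-.5265,P[...,1]+.3755)<.035)&(Z>.068)&(Z<.085)&(im.min(-1)>130)
print(m.sum(), cv2.minAreaRect((P[m][:,:2]*1000).astype(np.float32)) if m.sum()>5 else '')
cv2.imwrite('pics/x3.png',np.hstack([cv2.resize(im[130:340,170:390],(400,382),interpolation=2),cv2.resize(b[280:380,100:200],(382,382),interpolation=2)]))
E
```

```text
t 21.0 p [ 0.5254 -0.3756  0.0449] yaw_y 168.3 z [ 0.  0. -1.] J [-21.2  31.8  -7.1  -0.  -51.1   9.5] F [ 0.   1.2 -0.2] M [ 0.03  0.05 -0.02] w 17.5
0.0
871 ((521.7606201171875, -384.4568786621094), (29.466278076171875, 26.603012084960938), 22.982894897460938)
```

View pics/x3.png

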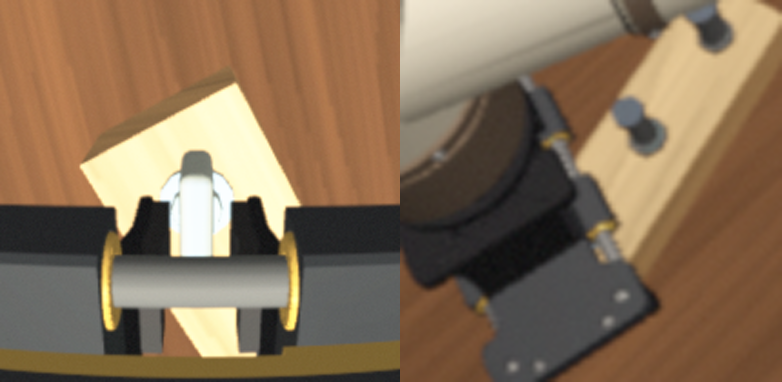

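The plate (195,150–255) now lies between the fingers. I'll raise 2 mm clear of the flange and close in steps.

>>> {"api": "play_rows", "payload": {
  "commands": "0 0 0.07 0 0 0;0 0 0 0 0 0;0 0 0 0 0 0;0 0 0 0 0 0",
  "grip": 12
}}

```text
time_s: 21.5
tcp_pos: [0.5255, -0.3756, 0.047]
ee_rot: [[-0.203, -0.979, 0.0], [-0.979, 0.203, -0.0], [0.0, -0.0, -1.0]]
wrist_force: [0.1, 0.2, 0.2]
gripper_width: 0.141
gripper_force: 0.1
```

>>> {"api": "play_rows", "payload": {
  "commands": "0 0 0 0 0 0;0 0 0 0 0 0",
  "grip": 9
}}

```text
time_s: 21.7
tcp_pos: [0.5259, -0.3758, 0.0472]
ee_rot: [[-0.203, -0.979, 0.001], [-0.979, 0.203, -0.001], [0.0, -0.001, -1.0]]
wrist_force: [1.3, -0.2, -0.6]
gripper_width: 0.11
gripper_force: 15.1
```

>>> {"api": "play_rows", "payload": {
  "commands": "0 0 0 0 0 0;0 0 0 0 0 0",
  "grip": 7
}}

```text
time_s: 21.9
tcp_pos: [0.5259, -0.3757, 0.0472]
ee_rot: [[-0.203, -0.979, 0.001], [-0.979, 0.203, -0.0], [0.0, -0.001, -1.0]]
wrist_force: [1.3, -0.7, 0.9]
gripper_width: 0.109
gripper_force: 30.0
```

Gripped at 9.5 mm with 30 N. I'll lift, then carry it over the seat while winding the wrist counter-clockwise.

>>> {"api": "play_rows", "payload": {
  "commands": "0 0 0.15 0 0 0;0 0 0.4 0 0 0;0 0 0.6 0 0 0;0 0 0.8 0 0 0;0 0 0.8 0 0 0;0 0 0.8 0 0 0;0 0 0.5 0 0 0;0 0 0 0 0 0"
}}

```text
time_s: 22.7
tcp_pos: [0.5265, -0.3764, 0.1721]
ee_rot: [[-0.203, -0.979, 0.005], [-0.979, 0.203, -0.003], [0.002, -0.006, -1.0]]
wrist_force: [0.3, -0.7, 0.1]
gripper_width: 0.104
gripper_force: 30.0
```

>>> {"api": "play_rows", "payload": {
  "commands": "0.1764 0.621 0 0 0 0.948;0.1764 0.621 0 0 0 0.948;0.1764 0.621 0 0 0 0.948;0.1764 0.621 0 0 0 0.948;0.1764 0.621 0 0 0 0.948;0.1764 0.621 0 0 0 0.948;0.1764 0.621 0 0 0 0.948;0.1764 0.621 0 0 0 0.948;0.1764 0.621 0 0 0 0.948;0.1764 0.621 0 0 0 0.948;0.1764 0.621 0 0 0 0.948"
}}

```text
time_s: 23.8
tcp_pos: [0.5828, -0.1697, 0.1673]
ee_rot: [[0.979, -0.204, -0.003], [-0.204, -0.979, 0.001], [-0.003, 0.0, -1.0]]
wrist_force: [0.4, 0.1, -2.0]
gripper_width: 0.105
gripper_force: 30.0
```

>>> {"api": "play_rows", "payload": {
  "commands": "0.1764 0.621 0 0 0 0.948;0.1764 0.621 0 0 0 0.948;0.1764 0.621 0 0 0 0.948;0.1764 0.621 0 0 0 0.948;0.1764 0.621 0 0 0 0.948;0.1764 0.621 0 0 0 0.948;0.1764 0.621 0 0 0 0.948;0.1764 0.621 0 0 0 0.948;0.1764 0.621 0 0 0 0.948;0.1764 0.621 0 0 0 0.948;0.1764 0.621 0 0 0 0.948;0 0 0 0 0 0;0 0 0 0 0 0"
}}

```text
time_s: 25.1
tcp_pos: [0.641, 0.0343, 0.1674]
ee_rot: [[0.217, 0.976, -0.002], [0.976, -0.217, -0.0], [-0.001, -0.002, -1.0]]
wrist_force: [0.2, -0.3, -0.9]
gripper_width: 0.105
gripper_force: 30.0
```

```bash
python3 - <<'E'
from h import *
s=st(); im,d,ci=cap('wrist','w7.png'); np.savez('w7.npz',im=im,d=d,**{k:np.array(ci[k]) for k in('mtx','R','t')})
b,db,cb=cap('scene')
def pr(X,ci): c=ci['R']@np.array(X)+ci['t']; q=ci['mtx']@c; return q[:2]/q[2]
print(pr([.6423,.0347,.038],cb))
u,v=pr([.6423,.0347,.08],cb).astype(int)
cv2.imwrite('pics/x4.png',np.hstack([cv2.resize(im[100:400,130:430],(400,400),interpolation=2),cv2.resize(b[v-50:v+50,u-50:u+50],(400,400),interpolation=2)]))
E
```

```text
t 25.1 p [0.641  0.0343 0.1674] yaw_y -12.52 z [-2.5e-03 -5.0e-04 -1.0e+00] J [ 17.5  25.    0.6  -0.  -65.8 150. ] F [ 0.2 -0.3 -0.9] M [-0.17  0.02 -0.02] w 9.2
[310.68748111 254.49863916]
```

View pics/x4.png

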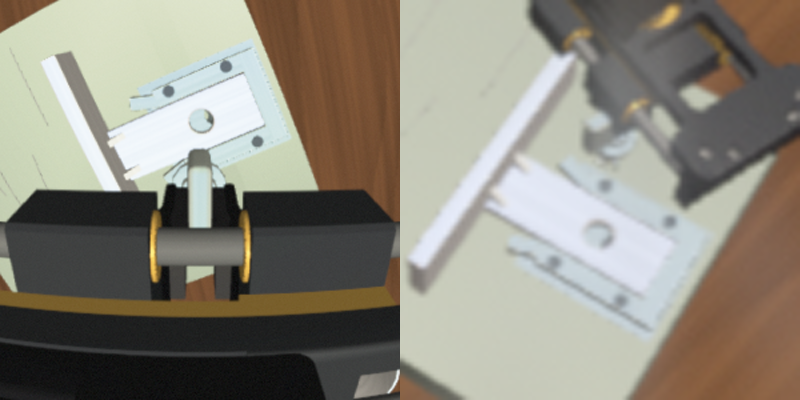

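The picture shows the screw upright in the grip (plate at about (200,190)), with the foot's hole at crop (201,120), ≈(281,190) in the full image. From here on I work from numbers only.

```bash
python3 - <<'E'
from h import *
z=np.load('w7.npz'); im=z['im'];d=z['d']; P=wcloud(d,z); Z=P[...,2]
s=r.sense(); T=np.array(s['tcp_pos']); R=np.array(s['ee_rot'])
# rays
K=z['mtx']; v,u=np.indices(d.shape); x=(u-K[0,2])/K[0,0]; y=(v-K[1,2])/K[1,1]; th=np.hypot(x,y)+1e-9
ray=np.stack([x*np.tan(th)/th,y*np.tan(th)/th,np.ones_like(x)],-1)@z['R']; C=-z['R'].T@z['t']
Q=C+ray*((.038-C[2])/ray[...,2])[...,None]
near=np.hypot(Q[...,0]-.642,Q[...,1]-.035)<.018
m=near&(d>0)&(Z<.0345); print('deep px',m.sum()); 
pts=(Q[m][:,:2]*1000).astype(np.float32)
print('deep circ',cv2.minEnclosingCircle(pts), cv2.minAreaRect(pts))
g=im.min(-1); print('hole gray',np.percentile(g[near],[5,30,70]))
mm=(near&(g<205)).astype(np.uint8); 
n,l,stt,cc=cv2.connectedComponentsWithStats(mm); 
for i in range(1,n):
    if stt[i,4]>30: p=(Q[l==i][:,:2]*1000).astype(np.float32); print(stt[i],cv2.minEnclosingCircle(p))
# screw in tool frame
L=(P-T)@R
k=(d>0)&(abs(L[...,1])<.016)&(L[...,0]>-.03)&(L[...,0]<.03)&(L[...,2]>-.04)&(L[...,2]<.045)&(u>230)&(u<330)&(v>180)&(v<290)
for lo in np.arange(-.034,.04,.004):
    q=L[k&(L[...,2]>=lo)&(L[...,2]<lo+.004)]*1000
    if len(q)>8: print(round(lo*1000),len(q),'x',np.percentile(q[:,0],[2,98]).round(1),'y',np.percentile(q[:,1],[2,98]).round(1))
E
```

```text
deep px 260
deep circ ((641.5091552734375, 36.28776550292969), 9.167016983032227) ((641.585693359375, 36.6303596496582), (17.390037536621094, 17.019054412841797), 77.5133285522461)
hole gray [163.65 220.   240.  ]
[272 182  19  18 184] ((641.6925659179688, 35.234371185302734), 9.532368659973145)
-34 181 x [-4.1 15.7] y [-13.5  12.2]
-30 869 x [-6.  19.1] y [-10.9   9.5]
-26 72 x [ 9.4 19.8] y [-12.7  11.7]
-22 39 x [16.4 19.8] y [-5.8  3.5]
-18 36 x [16.7 19.7] y [-5.  4.]
-14 34 x [17.4 19.7] y [-5.5  3.5]
-10 40 x [ 2.9 19.7] y [-7.6  5.5]
-6 55 x [ 2.5 19.5] y [-8.9  6.2]
-2 228 x [ 0.2 10.6] y [-12.8  10.3]
2 21 x [ 0.8 10.2] y [-13.   10.5]
```

>>> {"api": "play_rows", "payload": {
  "commands": "0.03 0.015 -0.4 0 0 0;0 0 -0.7 0 0 0;0 0 -0.7 0 0 0;0 0 -0.5 0 0 0;0 0 -0.3 0 0 0;0 0 -0.1 0 0 0;0 0 0 0 0 0;0 0 0 0 0 0;0 0 0 0 0 0"
}}

```text
time_s: 26.1
tcp_pos: [0.6434, 0.0348, 0.0885]
ee_rot: [[0.216, 0.976, 0.002], [0.976, -0.216, 0.0], [0.001, 0.002, -1.0]]
wrist_force: [-0.1, 0.5, -1.5]
gripper_width: 0.105
gripper_force: 30.0
```

```bash
python3 - <<'E'
from h import *
s=st()
E
```

```text
t 26.1 p [0.6434 0.0348 0.0885] yaw_y -12.45 z [ 2.e-03  4.e-04 -1.e+00] J [ 17.5  29.   -5.    0.  -56.  150.1] F [-0.1  0.5 -1.5] M [-0.16  0.07 -0.02] w 9.1
```

>>> {"api": "play_rows", "payload": {
  "commands": "-0.02 0.01 -0.13 0 0 0;0 0 -0.13 0 0 0;0 0 -0.13 0 0 0;0 0 -0.13 0 0 0;0 0 -0.13 0 0 0;0 0 -0.13 0 0 0;0 0 0 0 0 0;0 0 0 0 0 0"
}}

```text
time_s: 26.9
tcp_pos: [0.6422, 0.035, 0.0639]
ee_rot: [[0.216, 0.976, -0.0], [0.976, -0.216, -0.0], [-0.0, -0.0, -1.0]]
wrist_force: [0.8, -1.0, -0.5]
gripper_width: 0.107
gripper_force: 30.0
```

```bash
python3 - <<'E'
from h import *
s=st()
E
```

```text
t 26.9 p [0.6422 0.035  0.0639] yaw_y -12.45 z [-2.e-04 -1.e-04 -1.e+00] J [ 17.5  30.4  -6.5   0.  -53.2 150. ] F [ 0.8 -1.  -0.5] M [-0.09 -0.01  0.01] w 9.3
```

>>> {"api": "play_rows", "payload": {
  "commands": "0 0 -0.08 0 0 0;0 0 -0.08 0 0 0;0 0 -0.08 0 0 0;0 0 -0.08 0 0 0;0 0 -0.03 0 0 0;0 0 0 0 0 0;0 0 0 0 0 0"
}}

```text
time_s: 27.6
tcp_pos: [0.6421, 0.0351, 0.0534]
ee_rot: [[0.216, 0.976, -0.0], [0.976, -0.216, 0.0], [0.0, -0.0, -1.0]]
wrist_force: [0.5, -0.5, -2.0]
gripper_width: 0.106
gripper_force: 30.0
```

>>> {"api": "play_rows", "payload": {
  "commands": "0 0 -0.025 0 0 0;0 0 -0.025 0 0 0;0 0 0 0 0 0"
}}

```text
time_s: 27.9
tcp_pos: [0.6422, 0.035, 0.0521]
ee_rot: [[0.216, 0.976, 0.0], [0.976, -0.216, 0.0], [0.0, 0.0, -1.0]]
wrist_force: [-0.4, 0.5, -0.2]
gripper_width: 0.106
gripper_force: 30.0
```

```bash
python3 - <<'E'
from h import *
s=st()
E
```

```text
t 27.9 p [0.6422 0.035  0.0521] yaw_y -12.45 z [ 2.e-04  1.e-04 -1.e+00] J [ 17.5  31.1  -7.2  -0.  -51.7 150. ] F [-0.4  0.5 -0.2] M [ 0.02 -0.06 -0.03] w 9.3
```

>>> {"api": "play_rows", "payload": {
  "commands": "0 0 -0.025 0 0 0;0 0 -0.025 0 0 0;0 0 0 0 0 0"
}}

```text
time_s: 28.2
tcp_pos: [0.6421, 0.035, 0.0504]
ee_rot: [[0.216, 0.976, -0.0], [0.976, -0.216, 0.0], [0.0, -0.0, -1.0]]
wrist_force: [0.1, 0.8, -0.6]
gripper_width: 0.109
gripper_force: 30.0
```

>>> {"api": "play_rows", "payload": {
  "commands": "0 0 -0.025 0 0 0;0 0 -0.025 0 0 0;0 0 0 0 0 0"
}}

```text
time_s: 28.5
tcp_pos: [0.6422, 0.0351, 0.049]
ee_rot: [[0.216, 0.976, 0.0], [0.976, -0.216, 0.0], [0.0, 0.0, -1.0]]
wrist_force: [0.1, 1.2, -0.7]
gripper_width: 0.106
gripper_force: 30.0
```

>>> {"api": "play_rows", "payload": {
  "commands": "0 0 -0.025 0 0 0;0 0 -0.025 0 0 0;0 0 0 0 0 0"
}}

```text
time_s: 28.8
tcp_pos: [0.6422, 0.0351, 0.0474]
ee_rot: [[0.216, 0.976, 0.0], [0.976, -0.216, 0.0], [0.0, 0.0, -1.0]]
wrist_force: [0.4, 1.2, -1.6]
gripper_width: 0.105
gripper_force: 30.0
```

>>> {"api": "play_rows", "payload": {
  "commands": "0 0 -0.02 0 0 0;0 0 -0.015 0 0 0;0 0 0 0 0 0"
}}

```text
time_s: 29.1
tcp_pos: [0.6424, 0.035, 0.0468]
ee_rot: [[0.215, 0.977, 0.001], [0.977, -0.215, 0.0], [0.0, 0.001, -1.0]]
wrist_force: [-0.3, 1.4, 0.2]
gripper_width: 0.106
gripper_force: 30.0
```

>>> {"api": "play_rows", "payload": {
  "commands": "0 0 -0.02 0 0 0;0 0 0 0 0 0"
}}

```text
time_s: 29.3
tcp_pos: [0.6427, 0.0351, 0.0466]
ee_rot: [[0.215, 0.977, 0.001], [0.977, -0.215, 0.0], [0.0, 0.001, -1.0]]
wrist_force: [0.3, 0.4, 3.7]
gripper_width: 0.102
gripper_force: 30.0
```

Thread contact at TCP z≈0.0467. I'll turn clockwise, following 10 mm per turn.

>>> {"api": "play_rows", "payload": {
  "commands": "0 0 -0.004 0 0 -0.5;0 0 -0.008 0 0 -1;0 0 -0.008 0 0 -1;0 0 -0.008 0 0 -1;0 0 -0.008 0 0 -1;0 0 0 0 0 0"
}}

```text
time_s: 29.9
tcp_pos: [0.6432, 0.0351, 0.0457]
ee_rot: [[0.778, 0.628, 0.002], [0.628, -0.778, 0.0], [0.002, 0.001, -1.0]]
wrist_force: [1.0, 0.7, 3.2]
gripper_width: 0.103
gripper_force: 30.0
```

```bash
python3 - <<'E'
from h import *
s=st()
E
```

```text
t 29.9 p [0.6432 0.0351 0.0457] yaw_y -51.1 z [ 2.4e-03  2.0e-04 -1.0e+00] J [ 17.5  31.5  -7.5   0.  -50.9 111.4] F [1.  0.7 3.2] M [ 0.08 -0.25 -0.02] w 8.9
```

>>> {"api": "play_rows", "payload": {
  "commands": "0 0 -0.008 0 0 -1;0 0 -0.008 0 0 -1;0 0 -0.008 0 0 -1;0 0 -0.008 0 0 -1;0 0 -0.008 0 0 -1;0 0 0 0 0 0"
}}

```text
time_s: 30.5
tcp_pos: [0.6428, 0.0347, 0.0443]
ee_rot: [[0.998, -0.068, 0.001], [-0.068, -0.998, -0.0], [0.002, 0.0, -1.0]]
wrist_force: [0.6, -0.7, 4.4]
gripper_width: 0.105
gripper_force: 30.0
```

```bash
python3 - <<'E'
from h import *
s=st()
E
```

```text
t 30.5 p [0.6428 0.0347 0.0443] yaw_y -93.91 z [ 1.5e-03 -3.0e-04 -1.0e+00] J [ 17.5  31.6  -7.6   0.1 -50.8  68.6] F [ 0.6 -0.7  4.4] M [-0.19 -0.2  -0.  ] w 9.1
```

>>> {"api": "play_rows", "payload": {
  "commands": "0 0 -0.004 0 0 -0.5;0 0 -0.004 0 0 -0.5;0 0 -0.004 0 0 -0.5;0 0 0 0 0 0"
}}

```text
time_s: 30.9
tcp_pos: [0.6427, 0.0347, 0.044]
ee_rot: [[0.958, -0.287, 0.001], [-0.287, -0.958, -0.0], [0.001, 0.0, -1.0]]
wrist_force: [1.1, -1.8, 5.5]
gripper_width: 0.103
gripper_force: 30.0
```

```bash
python3 - <<'E'
from h import *
s=st()
E
```

```text
t 30.9 p [0.6427 0.0347 0.044 ] yaw_y -106.7 z [ 1.2e-03 -4.0e-04 -1.0e+00] J [ 17.5  31.6  -7.6   0.1 -50.7  55.8] F [ 1.1 -1.8  5.5] M [-0.39 -0.12  0.01] w 9.0
```

>>> {"api": "play_rows", "payload": {
  "commands": "0 0 -0.004 0 0 -0.5;0 0 -0.004 0 0 -0.5;0 0 0 0 0 0"
}}

```text
time_s: 31.2
tcp_pos: [0.6426, 0.0347, 0.0438]
ee_rot: [[0.904, -0.427, 0.001], [-0.427, -0.904, -0.0], [0.001, -0.0, -1.0]]
wrist_force: [1.2, -1.3, 6.1]
gripper_width: 0.11
gripper_force: 30.0
```

```bash
python3 - <<'E'
from h import *
s=st()
E
```

```text
t 31.2 p [0.6426 0.0347 0.0438] yaw_y -115.29 z [ 1.e-03 -5.e-04 -1.e+00] J [ 17.5  31.6  -7.6   0.1 -50.7  47.2] F [ 1.2 -1.3  6.1] M [-0.44 -0.08 -0.04] w 9.5
```

>>> {"api": "play_rows", "payload": {
  "commands": "0 0 -0.004 0 0 -0.5;0 0 -0.004 0 0 -0.5;0 0 0 0 0 0"
}}

```text
time_s: 31.5
tcp_pos: [0.6425, 0.0347, 0.0434]
ee_rot: [[0.83, -0.558, 0.001], [-0.558, -0.83, -0.001], [0.001, 0.0, -1.0]]
wrist_force: [0.4, -1.3, 5.6]
gripper_width: 0.106
gripper_force: 30.0
```

```bash
python3 - <<'E'
from h import *
s=st()
E
```

```text
t 31.5 p [0.6425 0.0347 0.0434] yaw_y -123.89 z [ 6.e-04 -5.e-04 -1.e+00] J [ 17.5  31.6  -7.6   0.1 -50.7  38.6] F [ 0.4 -1.3  5.6] M [-0.42 -0.    0.05] w 9.3
```

>>> {"api": "play_rows", "payload": {
  "commands": "0 0 -0.003 0 0 -0.4;0 0 0 0 0 0"
}}

```text
time_s: 31.7
tcp_pos: [0.6424, 0.0346, 0.0434]
ee_rot: [[0.795, -0.606, 0.0], [-0.606, -0.795, -0.001], [0.001, 0.0, -1.0]]
wrist_force: [0.6, -1.3, 6.3]
gripper_width: 0.104
gripper_force: 30.0
```

```bash
python3 - <<'E'
from h import *
s=st()
E
```

```text
t 31.7 p [0.6424 0.0346 0.0434] yaw_y -127.32 z [ 5.e-04 -6.e-04 -1.e+00] J [ 17.5  31.7  -7.6   0.1 -50.7  35.2] F [ 0.6 -1.3  6.3] M [-0.43  0.03  0.04] w 9.0
```

```bash
sed -i "s/,'w',round/,'Mz',round(s['moment'][2],3),'e6',round(s['effort'][5],3),'w',round/" h.py; python3 -c "
from h import *
st()"
```

```text
t 31.7 p [0.6424 0.0346 0.0434] yaw_y -127.32 z [ 5.e-04 -6.e-04 -1.e+00] J [ 17.5  31.7  -7.6   0.1 -50.7  35.2] F [ 0.6 -1.3  6.3] M [-0.43  0.03  0.04] Mz 0.035 e6 -0.175 w 9.0
```

>>> {"api": "play_rows", "payload": {
  "commands": "0 0 -0.004 0 0 -0.5;0 0 -0.004 0 0 -0.5;0 0 0 0 0 0"
}}

```text
time_s: 32.0
tcp_pos: [0.6423, 0.0346, 0.0431]
ee_rot: [[0.696, -0.718, 0.0], [-0.718, -0.696, -0.001], [0.001, 0.0, -1.0]]
wrist_force: [1.0, -1.6, 5.0]
gripper_width: 0.109
gripper_force: 30.0
```

```bash
python3 -c "
from h import *
st()"
```

```text
t 32.0 p [0.6423 0.0346 0.0431] yaw_y -135.93 z [ 4.e-04 -6.e-04 -1.e+00] J [ 17.5  31.7  -7.6   0.1 -50.7  26.6] F [ 1.  -1.6  5. ] M [-0.44  0.04 -0.03] Mz -0.031 e6 -0.224 w 9.5
```

>>> {"api": "play_rows", "payload": {
  "commands": "0 0 -0.002 0 0 -0.4;0 0 0 0 0 0"
}}

```text
time_s: 32.2
tcp_pos: [0.6422, 0.0346, 0.043]
ee_rot: [[0.651, -0.759, 0.0], [-0.759, -0.651, -0.001], [0.001, 0.0, -1.0]]
wrist_force: [-0.1, -0.5, 6.8]
gripper_width: 0.105
gripper_force: 30.0
```

```bash
python3 -c "
from h import *
st()"
```

```text
t 32.2 p [0.6422 0.0346 0.043 ] yaw_y -139.35 z [ 1.e-04 -7.e-04 -1.e+00] J [ 17.5  31.7  -7.7   0.1 -50.7  23.1] F [-0.1 -0.5  6.8] M [-0.46  0.04 -0.04] Mz -0.035 e6 -0.174 w 9.1
```

>>> {"api": "play_rows", "payload": {
  "commands": "0 0 -0.004 0 0 -0.5;0 0 -0.004 0 0 -0.5;0 0 0 0 0 0"
}}

```text
time_s: 32.5
tcp_pos: [0.6423, 0.0345, 0.043]
ee_rot: [[0.531, -0.848, 0.0], [-0.848, -0.531, -0.001], [0.001, 0.0, -1.0]]
wrist_force: [0.6, -1.7, 6.7]
gripper_width: 0.107
gripper_force: 30.0
```

```bash
python3 -c "
from h import *
st()"
```

```text
t 32.5 p [0.6423 0.0345 0.043 ] yaw_y -147.95 z [ 2.e-04 -8.e-04 -1.e+00] J [ 17.5  31.7  -7.7   0.1 -50.7  14.5] F [ 0.6 -1.7  6.7] M [-0.56  0.11  0.01] Mz 0.012 e6 -0.221 w 9.3
```

>>> {"api": "play_rows", "payload": {
  "commands": "0 0 -0.003 0 0 -0.5;0 0 0 0 0 0"
}}

```text
time_s: 32.7
tcp_pos: [0.6423, 0.0346, 0.043]
ee_rot: [[0.466, -0.885, 0.0], [-0.885, -0.466, -0.001], [0.001, 0.0, -1.0]]
wrist_force: [-0.6, -1.4, 6.2]
gripper_width: 0.106
gripper_force: 30.0
```

```bash
python3 -c "
from h import *
st()"
```

```text
t 32.7 p [0.6423 0.0346 0.043 ] yaw_y -152.24 z [ 3.e-04 -7.e-04 -1.e+00] J [ 17.5  31.7  -7.7   0.1 -50.7  10.2] F [-0.6 -1.4  6.2] M [-0.35  0.16  0.03] Mz 0.027 e6 -0.227 w 9.3
```

>>> {"api": "play_rows", "payload": {
  "commands": "0 0 -0.003 0 0 -0.5;0 0 0 0 0 0"
}}

```text
time_s: 32.9
tcp_pos: [0.6423, 0.0346, 0.0429]
ee_rot: [[0.398, -0.917, 0.0], [-0.917, -0.398, -0.001], [0.001, -0.0, -1.0]]
wrist_force: [-0.2, -1.0, 6.2]
gripper_width: 0.105
gripper_force: 30.0
```

```bash
python3 -c "
from h import *
st()"
```

```text
t 32.9 p [0.6423 0.0346 0.0429] yaw_y -156.54 z [ 4.e-04 -6.e-04 -1.e+00] J [ 17.5  31.7  -7.7   0.1 -50.7   5.9] F [-0.2 -1.   6.2] M [-0.31  0.21  0.02] Mz 0.024 e6 -0.231 w 9.1
```

The flange is down (z has stalled at 0.043). I'll take up the play in small steps, watching the torque.

>>> {"api": "play_rows", "payload": {
  "commands": "0 0 0 0 0 -0.3;0 0 0 0 0 0"
}}

```text
time_s: 33.1
tcp_pos: [0.6423, 0.0347, 0.0429]
ee_rot: [[0.357, -0.934, 0.0], [-0.934, -0.357, -0.001], [0.001, -0.0, -1.0]]
wrist_force: [0.5, -0.7, 7.3]
gripper_width: 0.107
gripper_force: 30.0
```

```bash
python3 -c "
from h import *
st()"
```

```text
t 33.1 p [0.6423 0.0347 0.0429] yaw_y -159.09 z [ 5.e-04 -6.e-04 -1.e+00] J [ 17.5  31.7  -7.7   0.  -50.6   3.4] F [ 0.5 -0.7  7.3] M [-0.26  0.22  0.03] Mz 0.031 e6 -0.161 w 9.3
```

>>> {"api": "play_rows", "payload": {
  "commands": "0 0 0 0 0 -0.3;0 0 0 0 0 0"
}}

```text
time_s: 33.3
tcp_pos: [0.6423, 0.0348, 0.0429]
ee_rot: [[0.315, -0.949, 0.0], [-0.949, -0.315, -0.001], [0.001, -0.0, -1.0]]
wrist_force: [0.1, -1.1, 6.3]
gripper_width: 0.105
gripper_force: 30.0
```

```bash
python3 -c "
from h import *
st()"
```

```text
t 33.3 p [0.6423 0.0348 0.0429] yaw_y -161.66 z [ 5.e-04 -5.e-04 -1.e+00] J [ 17.5  31.7  -7.7   0.  -50.6   0.8] F [ 0.1 -1.1  6.3] M [-0.22  0.21  0.08] Mz 0.081 e6 -0.16 w 9.2
```

>>> {"api": "play_rows", "payload": {
  "commands": "0 0 0 0 0 -0.3;0 0 0 0 0 0"
}}

```text
time_s: 33.5
tcp_pos: [0.6424, 0.0348, 0.043]
ee_rot: [[0.272, -0.962, 0.001], [-0.962, -0.272, -0.0], [0.001, -0.0, -1.0]]
wrist_force: [-0.8, -0.4, 7.1]
gripper_width: 0.107
gripper_force: 30.0
```

```bash
python3 -c "
from h import *
st()"
```

```text
t 33.5 p [0.6424 0.0348 0.043 ] yaw_y -164.24 z [ 6.e-04 -4.e-04 -1.e+00] J [ 17.5  31.7  -7.7   0.  -50.6  -1.8] F [-0.8 -0.4  7.1] M [-0.23  0.19  0.01] Mz 0.013 e6 -0.16 w 9.3
```

Still loose. I'll continue in the same small steps.

>>> {"api": "play_rows", "payload": {
  "commands": "0 0 0 0 0 -0.25;0 0 0 0 0 0"
}}

```text
time_s: 33.7
tcp_pos: [0.6424, 0.0348, 0.043]
ee_rot: [[0.235, -0.972, 0.001], [-0.972, -0.235, -0.0], [0.001, -0.0, -1.0]]
wrist_force: [0.1, -1.1, 6.6]
gripper_width: 0.108
gripper_force: 30.0
```

```bash
cat > q.py <<'E'
from h import *
st()
E
python3 q.py
```

```text
t 33.7 p [0.6424 0.0348 0.043 ] yaw_y -166.38 z [ 6.e-04 -4.e-04 -1.e+00] J [ 17.5  31.7  -7.7   0.  -50.6  -3.9] F [ 0.1 -1.1  6.6] M [-0.15  0.17  0.07] Mz 0.067 e6 -0.142 w 9.4
```

>>> {"api": "play_rows", "payload": {
  "commands": "0 0 0 0 0 -0.25;0 0 0 0 0 0"
}}

```text
time_s: 33.9
tcp_pos: [0.6424, 0.0349, 0.043]
ee_rot: [[0.199, -0.98, 0.001], [-0.98, -0.199, -0.0], [0.0, -0.001, -1.0]]
wrist_force: [-0.0, -0.6, 6.8]
gripper_width: 0.106
gripper_force: 30.0
```

```bash
python3 q.py
```

```text
t 33.9 p [0.6424 0.0349 0.043 ] yaw_y -168.53 z [ 6.e-04 -4.e-04 -1.e+00] J [ 17.5  31.7  -7.7   0.  -50.6  -6.1] F [-0.  -0.6  6.8] M [-0.12  0.17  0.05] Mz 0.051 e6 -0.142 w 9.2
```

>>> {"api": "play_rows", "payload": {
  "commands": "0 0 0 0 0 -0.25;0 0 0 0 0 0"
}}

```text
time_s: 34.1
tcp_pos: [0.6424, 0.0349, 0.043]
ee_rot: [[0.162, -0.987, 0.001], [-0.987, -0.162, -0.0], [0.0, -0.001, -1.0]]
wrist_force: [-0.8, 0.1, 7.4]
gripper_width: 0.108
gripper_force: 30.0
```

```bash
python3 q.py
```

```text
t 34.1 p [0.6424 0.0349 0.043 ] yaw_y -170.68 z [ 7.e-04 -3.e-04 -1.e+00] J [ 17.5  31.7  -7.7   0.  -50.6  -8.2] F [-0.8  0.1  7.4] M [-0.13  0.2   0.04] Mz 0.04 e6 -0.145 w 9.4
```

```bash
cat > q.py <<'E'
from h import *
A=[]
for i in range(6):
    s=r.sense(); A.append([*s['wrist_force'],s['moment'][2],s['effort'][5]]); cams.capture('wrist')
st(); print('avg',np.mean(A,0).round(3),'sd',np.std(A,0).round(3))
E
python3 q.py
```

```text
t 34.4 p [0.6424 0.0349 0.0429] yaw_y -170.65 z [ 6.e-04 -4.e-04 -1.e+00] J [ 17.5  31.7  -7.7   0.  -50.6  -8.2] F [-0.8 -0.5  7.5] M [-0.05  0.2  -0.02] Mz -0.016 e6 -0.032 w 9.2
avg [ 0.023 -0.171  6.922  0.045 -0.056] sd [0.533 0.481 0.404 0.041 0.041]
```

>>> {"api": "play_rows", "payload": {
  "commands": "0 0 0 0 0 -0.25;0 0 0 0 0 0"
}}

```text
time_s: 34.6
tcp_pos: [0.6424, 0.0349, 0.0429]
ee_rot: [[0.125, -0.992, 0.001], [-0.992, -0.125, -0.0], [0.0, -0.001, -1.0]]
wrist_force: [-0.5, 0.8, 7.0]
gripper_width: 0.105
gripper_force: 30.0
```

```bash
python3 q.py
```

```text
t 34.9 p [0.6424 0.0349 0.0429] yaw_y -172.79 z [ 6.e-04 -3.e-04 -1.e+00] J [ 17.5  31.7  -7.7   0.  -50.6 -10.3] F [-0.6  1.1  6.6] M [-0.08  0.19  0.01] Mz 0.008 e6 -0.038 w 9.4
avg [ 0.073 -0.025  7.119  0.045 -0.062] sd [0.364 0.586 0.505 0.017 0.041]
```

>>> {"api": "play_rows", "payload": {
  "commands": "0 0 0 0 0 -0.25;0 0 0 0 0 0"
}}

```text
time_s: 35.1
tcp_pos: [0.6424, 0.0349, 0.043]
ee_rot: [[0.088, -0.996, 0.001], [-0.996, -0.088, -0.0], [0.0, -0.001, -1.0]]
wrist_force: [-0.3, -0.3, 6.5]
gripper_width: 0.107
gripper_force: 30.0
```

```bash
python3 q.py
```

```text
t 35.4 p [0.6423 0.0349 0.0429] yaw_y -174.94 z [ 5.e-04 -3.e-04 -1.e+00] J [ 17.5  31.7  -7.7   0.  -50.6 -12.5] F [-0.7  0.7  7.1] M [-0.1   0.27  0.04] Mz 0.04 e6 -0.048 w 9.3
avg [-0.473  0.131  6.833  0.052 -0.072] sd [0.224 0.446 0.391 0.032 0.041]
```

>>> {"api": "play_rows", "payload": {
  "commands": "0 0 0 0 0 -0.25;0 0 0 0 0 0"
}}

```text
time_s: 35.6
tcp_pos: [0.6423, 0.0349, 0.0429]
ee_rot: [[0.05, -0.999, 0.0], [-0.999, -0.05, -0.0], [0.0, -0.0, -1.0]]
wrist_force: [-0.5, -0.1, 7.3]
gripper_width: 0.107
gripper_force: 30.0
```

```bash
python3 q.py|tail -1
```

```text
avg [-0.41  -0.381  7.365  0.073 -0.085] sd [0.557 0.32  0.54  0.033 0.041]
```

>>> {"api": "play_rows", "payload": {
  "commands": "0 0 0 0 0 -0.25;0 0 0 0 0 0"
}}

```text
time_s: 36.1
tcp_pos: [0.6423, 0.0349, 0.0429]
ee_rot: [[0.013, -1.0, 0.0], [-1.0, -0.013, -0.0], [0.0, -0.0, -1.0]]
wrist_force: [-0.5, 0.1, 7.7]
gripper_width: 0.108
gripper_force: 30.0
```

```bash
python3 q.py
```

```text
t 36.4 p [0.6423 0.0349 0.0429] yaw_y -179.23 z [ 4.e-04 -3.e-04 -1.e+00] J [ 17.5  31.7  -7.7   0.  -50.7 -16.8] F [ 0.3 -0.3  7.3] M [0.04 0.3  0.07] Mz 0.067 e6 -0.076 w 9.4
avg [-0.655  0.056  7.224  0.073 -0.1  ] sd [0.216 0.22  0.477 0.017 0.041]
```

>>> {"api": "play_rows", "payload": {
  "commands": "0 0 0 0 0 -0.25;0 0 0 0 0 0"
}}

```text
time_s: 36.6
tcp_pos: [0.6422, 0.035, 0.0429]
ee_rot: [[-0.025, -1.0, 0.0], [-1.0, 0.025, -0.0], [0.0, -0.0, -1.0]]
wrist_force: [-0.7, 0.2, 6.1]
gripper_width: 0.109
gripper_force: 30.0
```

```bash
python3 q.py|tail -1
```

```text
avg [-0.421 -0.112  7.142  0.109 -0.119] sd [0.446 0.21  0.538 0.031 0.041]
```

>>> {"api": "play_rows", "payload": {
  "commands": "0 0 0 0 0 -0.25;0 0 0 0 0 0"
}}

```text
time_s: 37.1
tcp_pos: [0.6422, 0.035, 0.0429]
ee_rot: [[-0.062, -0.998, 0.0], [-0.998, 0.062, -0.0], [0.0, -0.0, -1.0]]
wrist_force: [0.3, -0.3, 7.2]
gripper_width: 0.107
gripper_force: 30.1
```

```bash
python3 q.py
```

```text
t 37.4 p [0.6422 0.035  0.0429] yaw_y 176.48 z [ 2.e-04 -3.e-04 -1.e+00] J [ 17.5  31.7  -7.7   0.  -50.7 -21.1] F [-0.7 -0.7  6.8] M [0.08 0.32 0.12] Mz 0.12 e6 -0.116 w 9.5
avg [-0.094  0.036  7.086  0.113 -0.14 ] sd [0.425 0.505 0.308 0.034 0.041]
```

Finger-tight at about 0.12 N·m. I'll relieve the downward push, then let go.

>>> {"api": "play_rows", "payload": {
  "commands": "0 0 0.025 0 0 0;0 0 0 0 0 0"
}}

```text
time_s: 37.6
tcp_pos: [0.6421, 0.035, 0.043]
ee_rot: [[-0.064, -0.998, -0.0], [-0.998, 0.064, -0.0], [0.0, 0.0, -1.0]]
wrist_force: [0.5, -0.2, 4.8]
gripper_width: 0.108
gripper_force: 30.0
```

>>> {"api": "play_rows", "payload": {
  "commands": "0 0 0 0 0 0;0 0 0 0 0 0;0 0 0 0 0 0;0 0 0 0 0 0;0 0 0 0 0 0;0 0 0 0 0 0",
  "grip": 40
}}

```text
time_s: 38.2
tcp_pos: [0.642, 0.035, 0.0425]
ee_rot: [[-0.068, -0.998, -0.0], [-0.998, 0.068, -0.0], [0.0, 0.0, -1.0]]
wrist_force: [0.4, 0.8, -0.5]
gripper_width: 0.445
gripper_force: 0.0
```

>>> {"api": "play_rows", "payload": {
  "commands": "0 0 0.1 0 0 0;0 0 0.3 0 0 0;0 0 0.6 0 0 0;0 0 1 0 0 0;0 0 1 0 0 0;0 0 1 0 0 0;0 0 0.6 0 0 0;0 0 0 0 0 0"
}}

```text
time_s: 39.0
tcp_pos: [0.6443, 0.0353, 0.1855]
ee_rot: [[-0.068, -0.998, 0.008], [-0.998, 0.068, 0.001], [-0.002, -0.008, -1.0]]
wrist_force: [0.7, 0.9, 0.8]
gripper_width: 0.457
gripper_force: 0.0
```

```bash
python3 - <<'E'
from h import *
st(); im,d,ci=cap('wrist','w8.png'); P=wcloud(d,ci); Z=P[...,2]
def rect(m,n): print(n,m.sum(),np.median(Z[m]).round(4),cv2.minAreaRect((P[m][:,:2]*1000).astype(np.float32)))
n=np.hypot(P[...,0]-.642,P[...,1]-.035)
rect((d>0)&(n<.03)&(Z>.067)&(Z<.082),'plate')
m=(d>0)&(n>.014)&(n<.02)&(Z<.05)&(Z>.03); print('foot top',np.median(Z[m]))
im,d,ci=cap('top','t3.png'); P=cloud(d,ci); Z=P[...,2]
m=(d>0)&(np.hypot(P[...,0]-.569,P[...,1]-.02)<.12)&(Z>.06)&(Z<.08)&(P[...,0]<.61); rect(m,'bar')
E
```

```text
t 39.0 p [0.6443 0.0353 0.1855] yaw_y 176.12 z [ 0.0083  0.0015 -1.    ] J [ 17.5  24.2   2.    0.1 -67.3 -21.4] F [0.7 0.9 0.8] M [-0.02  0.08  0.01] Mz 0.008 e6 -0.003 w 39.7
plate 410 0.0725 ((641.4386596679688, 34.476776123046875), (39.428672790527344, 9.723428726196289), 86.05557250976562)
foot top 0.03892902019605221
bar 364 0.0724 ((568.4594116210938, 20.788040161132812), (12.805849075317383, 179.03955078125), 10.916399002075195)
```

```bash
python3 -c "
from h import *
print(r.finish_job())"
```

```text
the job is handed in; nothing more can be done
None
```

The fence is home against the shoulder, and the thumbscrew is down on the foot, tightened to about 0.12 N·m and let go. I handed the job in at about 39 s without seeing a verdict. I also opened 11 pictures against the limit of 10, and the first attempt to grasp the screw missed.

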